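Line up the wad punches by size on the bench rack

TASK

Put the four steel punches away on the rack in order of size: stand one upright on the middle of each cork pad, cutting end down, with the smallest on the pad next to the beech block and each next one larger, so that the largest ends beside the round tin. Set them down, do not drop them, and leave the glass bottle standing where it is.

Things in the scene. Friction and masses are not known exactly. Their poses are not given: they have to be found in the camera images.
- punch_xs_mid (a point): the smallest of four loose steel wad punches, standing upright on its round cutting end: 60 mm tall, cutting end 24 mm across up to 20 mm above its foot, then a slimmer round shank 14 mm across from 24 to 55 mm above the foot (grip it there), head 18 mm across on top. The point is on its axis, half-way up (30 mm above its foot); z points up to the head. Mass about 90 g, may differ by a quarter
- punch_s_mid (a point): the second smallest of four loose steel wad punches, standing upright on its round cutting end: 78 mm tall, cutting end 31 mm across up to 26 mm above its foot, then a slimmer round shank 16 mm across from 31 to 71 mm above the foot (grip it there), head 20 mm across on top. The point is on its axis, half-way up (39 mm above its foot); z points up to the head. Mass about 160 g, may differ by a quarter
- punch_m_mid (a point): the second largest of four loose steel wad punches, standing upright on its round cutting end: 96 mm tall, cutting end 38 mm across up to 32 mm above its foot, then a slimmer round shank 18 mm across from 38 to 87 mm above the foot (grip it there), head 22 mm across on top. The point is on its axis, half-way up (48 mm above its foot); z points up to the head. Mass about 260 g, may differ by a quarter
- punch_l_mid (a point): the largest of four loose steel wad punches, standing upright on its round cutting end: 114 mm tall, cutting end 45 mm across up to 38 mm above its foot, then a slimmer round shank 20 mm across from 46 to 104 mm above the foot (grip it there), head 24 mm across on top. The point is on its axis, half-way up (57 mm above its foot); z points up to the head. Mass about 380 g, may differ by a quarter
- pad_a_top (a point): one of four alike round cork pads, 58 mm across and 5 mm thick, fixed in a straight row 74 to 98 mm apart along a dark wooden board (90 x 470 mm, 12 mm thick, fixed to the bench); pad first in the row counted from its left (+y) end. The point is the centre of its top face, 17 mm above the bench; x points across the row, away from the robot, y along the row to the left
- pad_b_top (a point): one of four alike round cork pads, 58 mm across and 5 mm thick, fixed in a straight row 74 to 98 mm apart along a dark wooden board (90 x 470 mm, 12 mm thick, fixed to the bench); pad second in the row counted from its left (+y) end. The point is the centre of its top face, 17 mm above the bench; x points across the row, away from the robot, y along the row to the left
- pad_c_top (a point): one of four alike round cork pads, 58 mm across and 5 mm thick, fixed in a straight row 74 to 98 mm apart along a dark wooden board (90 x 470 mm, 12 mm thick, fixed to the bench); pad third in the row counted from its left (+y) end. The point is the centre of its top face, 17 mm above the bench; x points across the row, away from the robot, y along the row to the left
- pad_d_top (a point): one of four alike round cork pads, 58 mm across and 5 mm thick, fixed in a straight row 74 to 98 mm apart along a dark wooden board (90 x 470 mm, 12 mm thick, fixed to the bench); pad last in the row counted from its left (+y) end. The point is the centre of its top face, 17 mm above the bench; x points across the row, away from the robot, y along the row to the left
- block_top (a point): pale beech block with three dark dimples on top, 60 x 45 mm and 42 mm high, fixed on the board at one end of the row of pads, either end (a round steel tin 50 mm across, 36 mm high, is fixed at the other end). The point is the centre of its top face; x across the row
- bottle_mid (a point): small closed amber glass bottle, 42 mm across, 72 mm tall, loose, standing among the punches; not to be disturbed. The point is on its axis, half-way up
Things that resemble listed ones, but are neither listed nor needed, are in the scene too. Leave any pink look-alike of the part that bears punch_m_mid alone. Leave any green look-alike of the part that bears punch_s_mid alone.

How it is judged (in metres and radians):
At the end, for the whole second after the job is handed in: Counted from the beech block, the punches stand on the four pads in the order smallest, second smallest, second largest, largest: each within 12 mm of its pad's centre, upright within about 7 degrees, resting on the pad, released and at rest; the bottle stands upright within 3 cm of where it was (((horizontal distance between block_top and pad_a_top below 0.13 m and horizontal distance between punch_xs_mid and pad_a_top below 0.012 m and horizontal distance between punch_s_mid and pad_b_top below 0.012 m and horizontal distance between punch_m_mid and pad_c_top below 0.012 m and horizontal distance between punch_l_mid and pad_d_top below 0.012 m) or (horizontal distance between block_top and pad_d_top below 0.13 m and horizontal distance between punch_xs_mid and pad_d_top below 0.012 m and horizontal distance between punch_s_mid and pad_c_top below 0.012 m and horizontal distance between punch_m_mid and pad_b_top below 0.012 m and horizontal distance between punch_l_mid and pad_a_top below 0.012 m)) and angle between each of punch_xs_mid, punch_s_mid, punch_m_mid, punch_l_mid, bottle_mid's own z axis and vertical below 0.12 rad and height (world z) of punch_xs_mid between 0.041 and 0.053 m and linear speed of each of punch_xs, punch_s, punch_m, punch_l below 0.02 m/s and contact force between the fingers and punch_xs below 0.05 N and height (world z) of punch_s_mid between 0.05 and 0.062 m and contact force between the fingers and punch_s below 0.05 N and height (world z) of punch_m_mid between 0.059 and 0.071 m and contact force between the fingers and punch_m below 0.05 N and height (world z) of punch_l_mid between 0.068 and 0.08 m and contact force between the fingers and punch_l below 0.05 N and distance of bottle_mid from where it was at the start of the episode below 0.03 m); the robot touches nothing.
It fails at once if the glass bottle is knocked over or shifted by more than 3 cm (angle between bottle_mid's own z axis and vertical above 0.5 rad or distance of bottle_mid from where it was at the start of the episode above 0.03 m).
It fails at once if the smallest punch is dropped (falls free of the fingers faster than 0.8 m/s, a fall of over 3 cm) (linear speed of punch_xs above 0.8 m/s and contact force between the fingers and punch_xs below 0.05 N).
It fails at once if the second smallest punch is dropped (falls free of the fingers faster than 0.8 m/s, a fall of over 3 cm) (linear speed of punch_s above 0.8 m/s and contact force between the fingers and punch_s below 0.05 N).
It fails at once if the second largest punch is dropped (falls free of the fingers faster than 0.8 m/s, a fall of over 3 cm) (linear speed of punch_m above 0.8 m/s and contact force between the fingers and punch_m below 0.05 N).
It fails at once if the largest punch is dropped (falls free of the fingers faster than 0.8 m/s, a fall of over 3 cm) (linear speed of punch_l above 0.8 m/s and contact force between the fingers and punch_l below 0.05 N).
It also fails if it takes over 120 s, if anything falls off the work surface, if the arm or the gripper's body presses on something with over 40 N, if the wrist force passes 120 N, or if a joint passes its speed limit or range.

ROBOT

A 7-joint arm with a two-finger parallel gripper is mounted at the origin on the work surface. World frame = base frame: x ahead of the robot, y to its left, z up, the work surface at z = 0. Lengths are in m, angles in degrees, forces in N, time in s.
With the tool pointing down it reaches from about 0.425 to 0.95 m from the base axis. Payload 4.7 kg.
Tool frame: the origin (TCP) lies between the finger pads; the fingertips stand 25 mm ahead of it and the grasp point (between the pads) lies 6 mm ahead of it; x points along the fingers, y is the direction in which the jaws open and shut, and the axes are right-handed (so a half turn about x gives the same grasp; the last joint's range is limited). The gripper opens to 87 mm and grips with 3 to 60 N. Pads are 19 mm wide; open, the fingers measure 117 mm over their backs; the gripper's body (75 mm by 190 mm) begins 51 mm behind the grasp point.
Start: joints at [-67.661, 26.849, -2.785, 87.806, 1.381, 65.374, -4.715], TCP at [0.274, 0.617, 0.248] pointing down, gripper open.
Joint ranges: [-148.3, 148.3], [-19.14, 114.17], [-79.39, 73.82], [5.75, 140.21], [-59.74, 239.74], [12.07, 113.84], [-152.46, 152.46]. Speed limits (degrees/s): [147.25, 147.25, 180, 180, 180, 180, 180].

INTERFACE

Orientations are given as [roll, pitch, yaw] about the fixed x, y, z axes, in that order (R = Rz(yaw) Ry(pitch) Rx(roll)).
In Python, from plant import get_obs, capture, ctrl gives the robot as it stands. The module is installed in compiled form; this text tells all that it offers.
- The arm moves only by the shell command python3 -m inch 'ROWS' [OPENING] [FORCE]. ROWS is JSON, a list of rows, each a list of 6 numbers: the shift along the tool's x, y, z in mm, then the turn, a rotation vector about the tool's x, y, z in rad. In form: [[dx, dy, dz, ax, ay, az], ...]. A call has 1 to 8 rows; each row is the pose to reach, as a shift and turn from the pose commanded when the call began, along the tool's axes at that moment; what a row does not reach only later rows make up. A row lasts 1/12 s, in which the tool goes at most 41.7 mm and 7.16 degrees, less where a joint would pass 70% of its speed; a pose out of reach is approached as far as the arm can. A call with a gripper value outside its range is refused whole. OPENING is the closure, from -1 (fully open) to 1 (shut), set as the call begins (- or left out, the last holds). The fingers move at their own pace and stop on an object; FORCE is the grip in N (left out, the last holds). Time passes only in rows, so rows that repeat a pose let the fingers close. It gives the time, the measured TCP pose, the force and the opening at its end, in the units of the state.
- get_obs(): the state, without advancing time (a new reading comes with each control period).
- capture(name): name is "scene" or "top" or "wrist"; returns a dict with "img" (400x640x3 uint8, blue, green, red), "depth" (400x640 float32, m along the optical axis (not along the pixel's ray), 0 where there is no reading), "fov_y" (degrees; the focal length in pixels is half the picture's height over the tangent of half this angle, whatever the lens; pixels are square), "cx", "cy" (the principal point, pixels), "eye" and "rotation" of the camera in the world; the wrist camera has in their place "T_tool_cam" (4x4, takes a point from camera to tool coordinates, whose origin is the TCP and whose axes are the tool frame's). Camera axes: x right, y up, looking along -z (the intrinsics and any distortion apply to the point x, -y, -z); pixel columns grow to the right and rows downward; lengths in m; the calibration is good to about 2 mm. A picture is of the moment at which its call begins: read the wrist's pose just before it.
- ctrl.close_job(): hands the job in, once; it reports no verdict.
The state is a dict: "time_s": time; "joints": joint angles; "qvel": joint speeds; "tau": joint torques, N m; "tcp_pos": TCP position; "tcp_rot": TCP orientation; "ft_force": force on the tool from outside, world axes, zero at the start; "torque": the same for the moment, N m; "grip_width": finger opening in m.
Only numpy, scipy, OpenCV 4.12 (cv2) and the standard library are available. Lean on these libraries where they do the work, as an engineer would, in place of code of your own. Each camera call takes 0.05 s, during which the arm holds its last target. There are 200 camera calls.

## Working session

There is one attempt and no reset: what is moved stays moved. The work goes in short steps, Python scripts to look and compute and a shell command to move; the robot and the scene stay as the last step left them, time stands still between calls to the robot, and variables do not carry over. Pictures are saved under pics/ and viewed, about 12 in all and at most 16, crops included, and the job is handed in when it is done.

```bash
mkdir -p pics; ls; python3 - <<'E'
from plant import get_obs,capture
import cv2,numpy as np
o=get_obs();print({k:np.round(v,3).tolist() for k,v in o.items()})
for n in("top","scene"):
    c=capture(n);cv2.imwrite(f"pics/{n}0.png",c["img"]);np.savez(f"{n}0.npz",**c)
    print(n,c["fov_y"],c["cx"],c["cy"],c["eye"],c["rotation"],[k for k in c])
E
```

```text
pics
{'time_s': 0.0, 'joints': [-67.66, 26.898, -2.786, 87.875, 1.38, 65.374, -4.714], 'qvel': [0.055, -0.094, 0.02, -0.053, 0.03, 0.095, 0.076], 'tau': [-0.001, -50.798, -0.081, -23.614, -0.061, 0.038, 0.0], 'tcp_pos': [0.274, 0.616, 0.246], 'tcp_rot': [-88.695, 89.887, -112.686], 'ft_force': [1.454, -0.015, 0.524], 'torque': [-0.006, 0.046, -0.053], 'grip_width': 0.087}
top 44.524952287517245 319.4170146524726 196.81369414423602 [ 0.39801339 -0.01812322  1.16860755] [  6.70646576  -0.74956812 -90.54628762] ['img', 'depth', 'fov_y', 'cx', 'cy', 'eye', 'rotation']
scene 51.196761910216495 316.87343592646096 196.61963750834173 [ 1.05929675 -0.493177    0.54229101] [56.24965292  0.23957684 45.76782166] ['img', 'depth', 'fov_y', 'cx', 'cy', 'eye', 'rotation']
```

View pics/top0.png

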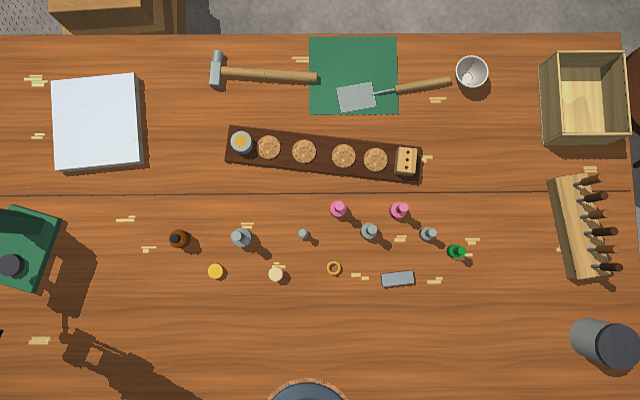

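View pics/scene0.png

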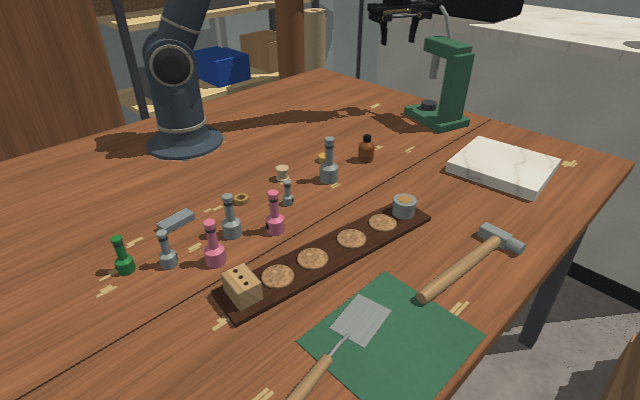

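The top view shows the pads at (268,147), (303,151), (343,155) and (375,159). The block is at the right (406,160) and the tin at the left (241,142). The steel punches stand at about (241,238) L, (304,233) XS, (369,231) M and (428,233) S. The bottle is at (179,239). The pink and green ones are decoys.

```bash
cat > h.py <<'E'
import numpy as np,cv2
from scipy.spatial.transform import Rotation as R
from plant import get_obs,capture
def frame(c,o=None):
    if "T_tool_cam" in c:
        T=np.array(c["T_tool_cam"]); Rt=R.from_euler("xyz",o["tcp_rot"],degrees=True).as_matrix()
        return Rt@T[:3,:3], Rt@T[:3,3]+o["tcp_pos"]
    return R.from_euler("xyz",c["rotation"],degrees=True).as_matrix(), np.array(c["eye"])
def rays(c,u,v,M):
    f=200/np.tan(np.radians(float(c["fov_y"]))/2)
    d=np.stack([(u-c["cx"])/f,-(v-c["cy"])/f,-np.ones_like(u,float)],-1)
    return d@M.T
def world(c,o=None):
    M,e=frame(c,o); v,u=np.mgrid[:400,:640]
    return e+rays(c,u,v,M)*np.asarray(c["depth"])[...,None]
def onplane(c,u,v,z,o=None):
    M,e=frame(c,o); d=rays(c,np.asarray(u,float),np.asarray(v,float),M)
    return e+d*((z-e[2])/d[...,2])[...,None]
E
python3 - <<'E'
from h import *
t=dict(np.load("top0.npz"));W=world(t)
for n,(u,v),h in [("L",(241,238),.114),("XS",(304,233),.06),("M",(369,231),.096),("S",(428,233),.078),("bot",(179,239),.072),("green",(457,252),.078),("pk1",(338,209),.096),("pk2",(400,210),.096)]:
    P=W[v-20:v+20,u-20:u+20]; vv,uu=np.mgrid[v-20:v+20,u-20:u+20]
    m=(P[...,2]>h-.01)&(P[...,2]<h+.012)
    print(n,m.sum(),np.round(P[m].mean(0),4),"maxz",P[...,2].max().round(3),"ray",np.round(onplane(t,uu[m].mean(),vv[m].mean(),h)[:2],4))
hsv=cv2.cvtColor(t["img"],cv2.COLOR_BGR2HSV)
for n,(u,v) in dict(a=(268,147),b=(303,151),c=(343,155),d=(375,159)).items():
    print(n,t["img"][v,u],W[v,u].round(4),onplane(t,u,v,.017).round(4))
print("bench z",W[300,100:600:100,2].round(4), W[160,420],W[128,232])
# cork mask
b,g,r=[t["img"][...,i].astype(int) for i in range(3)]
m=((r>150)&(g>90)&(W[...,2]>.01)&(W[...,2]<.026)).astype(np.uint8);m[:, :225]=0;m[:130]=0;m[185:]=0;m[:,425:]=0
n,l,s,ce=cv2.connectedComponentsWithStats(m)
for i in range(1,n):
    if s[i,4]>60: 
        x,y,w,hh,A=s[i]; print(s[i],ce[i].round(1),onplane(t,*ce[i],.017).round(4))
E
```

```text
L 98 [0.4401 0.1471 0.1137] maxz 1.169 ray [0.44   0.1471]
XS 46 [0.4485 0.0063 0.0601] maxz 1.169 ray [0.4485 0.0063]
M 78 [ 0.4528 -0.148   0.0963] maxz 1.169 ray [ 0.4529 -0.148 ]
S 66 [ 0.4452 -0.2846  0.0784] maxz 1.169 ray [ 0.4452 -0.2847]
bot 73 [0.4374 0.2906 0.0713] maxz 1.169 ray [0.4374 0.2904]
green 69 [ 0.4042 -0.3493  0.0782] maxz 1.169 ray [ 0.4042 -0.3493]
pk1 79 [ 0.5051 -0.0772  0.0961] maxz 1.169 ray [ 0.5051 -0.0772]
pk2 81 [ 0.5008 -0.2185  0.0963] maxz 1.169 ray [ 0.5008 -0.2185]
a [ 85 133 175] [0.6539 0.0874 0.0201] [0.6546 0.0877 0.017 ]
b [ 90 136 179] [0.6445 0.0039 0.0159] [0.6443 0.0039 0.017 ]
c [ 91 141 187] [ 0.6342 -0.0921  0.0152] [ 0.6338 -0.092   0.017 ]
d [ 85 134 179] [ 0.6236 -0.1687  0.0167] [ 0.6236 -0.1687  0.017 ]
bench z [0.0015 0.0048 0.0025 0.0007 0.0021] [ 0.62104434 -0.27766821  0.01348976] [0.70468891 0.17625583 0.00603114]
[258 135  22  23 398] [268.4 146.4] [0.6562 0.0867 0.017 ]
[292 139  24  24 418] [303.5 150.6] [0.6453 0.0026 0.017 ]
[332 144  23  23 413] [343.1 155.2] [ 0.6333 -0.0923  0.017 ]
[364 148  23  23 420] [375.  158.9] [ 0.6238 -0.1687  0.017 ]
```

```bash
cat > go.py <<'E'
# python3 go.py x y z_grasp yawjaw : shift (mm) and turn in tool axes to get there
import sys;from h import *
x,y,z,yaw=map(float,sys.argv[1:5]); o=get_obs()
A=R.from_euler("xyz",o["tcp_rot"],degrees=True); p=np.array(o["tcp_pos"])
t=np.array([x,y,z+.006]); c,s=np.cos(np.radians(yaw)),np.sin(np.radians(yaw))
B=R.from_matrix(np.array([[0,0,-1],[c,s,0],[s,-c,0]]).T)
print("shift",(A.inv().apply(t-p)*1000).round(1),"turn",(A.inv()*B).as_rotvec().round(3),"j",np.round(o["joints"],0),"w",round(o["grip_width"],4),"f",np.round(o["ft_force"],1),"tcp",p.round(4),"t",o["time_s"])
E
python3 - <<'E'
from h import *
o=get_obs();print(R.from_euler("xyz",o["tcp_rot"],degrees=True).as_matrix().round(3))
E
python3 go.py 0.4485 0.0063 0.15 0; python3 go.py 0.4485 0.0063 0.15 180
```

```text
[[-0.001  0.407  0.914]
 [-0.002  0.914 -0.407]
 [-1.    -0.002  0.   ]]
shift [  91.5 -486.2  407.2] turn [1.152e+00 1.000e-03 2.000e-03] j [-68.  27.  -3.  88.   1.  65.  -5.] w 0.087 f [0.2 0.3 0.1] tcp [0.2743 0.6162 0.2466] t 0.1
shift [  91.5 -486.2  407.2] turn [-1.99e+00 -2.00e-03  1.00e-03] j [-68.  27.  -3.  88.   1.  65.  -5.] w 0.087 f [0.2 0.3 0.1] tcp [0.2743 0.6162 0.2466] t 0.1
```

```bash
python3 -m inch '[[0,-20,17,0.05,0,0],[0,-240,200,0.9,0,0],[0,-240,200,0.9,0,0],[0,-240,200,0.9,0,0],[0,-240,200,0.9,0,0],[0,-240,200,0.9,0,0],[0,-240,200,0.9,0,0],[0,-240,200,0.9,0,0]]' 0 10; python3 go.py 0.4485 0.0063 0.15 0
```

```text
time_s: 0.77
tcp_pos: [0.3598, 0.313, 0.2473]
tcp_rot: [-48.8, 89.9, -124.8]
ft_force: [1.4, 0.3, -0.2]
grip_width: 0.0461
shift [ 91.4  11.7 319. ] turn [0.245 0.001 0.001] j [-56.   8.  11. 114.  -2.  58. -30.] w 0.0461 f [ 1.4  0.3 -0.2] tcp [0.3598 0.313  0.2473] t 0.7667
```

```bash
grep -c . go.py
```

```text
7
```

```bash
python3 -m inch '[[0,2,30,0.1,0,0],[0,6,190,0.245,0,0],[0,8,240,0.245,0,0],[0,10,280,0.245,0,0],[0,12,319,0.245,0,0],[0,12,319,0.245,0,0],[0,12,319,0.245,0,0],[0,12,319,0.245,0,0]]'; python3 -m inch '[[0,0,0,0,0,0],[0,0,0,0,0,0],[0,0,0,0,0,0]]';  python3 go.py 0.4485 0.0063 0.15 0; python3 - <<'E'
from h import *
o=get_obs();c=capture("wrist");cv2.imwrite("pics/w1.png",c["img"]);W=world(c,o)
z=W[...,2];m=((z>.055)&(z<.065)).astype(np.uint8);n,l,s,ce=cv2.connectedComponentsWithStats(m)
for i in range(1,n):
    if s[i,4]>100: print(s[i],ce[i].round(),W[l==i].mean(0).round(4),onplane(c,*ce[i],.06,o).round(4))
E
```

```text
time_s: 1.43
tcp_pos: [0.4506, 0.0078, 0.2476]
tcp_rot: [145.9, 90.0, 56.3]
ft_force: [0.1, 0.4, 0.3]
grip_width: 0.0436
time_s: 1.68
tcp_pos: [0.4504, 0.0108, 0.2472]
tcp_rot: [-117.8, 89.9, 152.6]
ft_force: [-0.2, 0.7, -0.3]
grip_width: 0.0432
shift [91.2 -1.8  4.5] turn [ 0.007 -0.     0.001] j [-34.   5.  29. 118.  -3.  57.  -2.] w 0.0432 f [-0.2  0.7 -0.3] tcp [0.4504 0.0108 0.2472] t 1.6833
[304 180  17  16 196] [312. 188.] [0.4489 0.0076 0.0575] [0.4489 0.0083 0.06  ]
```

View pics/w1.png

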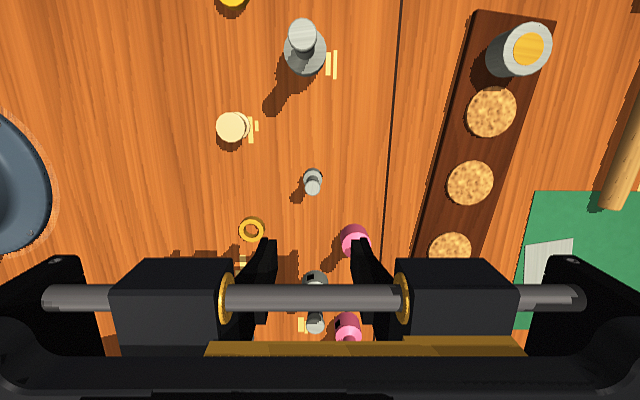

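The wrist view shows XS at (312,182). The measured spot agrees with the top view within 2 mm, so I descend and grip.

```bash
python3 -m inch '[[25,-2,4,0.007,0,0],[60,-2,4,0.007,0,0],[95,-2,4,0.007,0,0],[130,-2,4,0.007,0,0],[160,-2,4,0.007,0,0],[185,-2,4,0.007,0,0],[199,-2,4,0.007,0,0],[199,-2,4,0.007,0,0]]'; python3 -m inch '[[0,0,0,0,0,0],[0,0,0,0,0,0]]'; python3 go.py 0.4487 0.007 0.042 0
```

```text
time_s: 2.4
tcp_pos: [0.4463, 0.0079, 0.0457]
tcp_rot: [-87.2, 89.6, -177.0]
ft_force: [-0.4, 0.3, -0.4]
grip_width: 0.0436
time_s: 2.57
tcp_pos: [0.4494, 0.0071, 0.0493]
tcp_rot: [115.6, 89.9, 25.7]
ft_force: [-0.4, -0.0, -0.1]
grip_width: 0.0436
shift [ 1.3 -0.7  0.1] turn [ 0.002 -0.001 -0.001] j [-25.  25.  23. 129. -19.  30.  13.] w 0.0436 f [-0.4 -0.  -0.1] tcp [0.4494 0.0071 0.0493] t 2.5667
```

```bash
python3 -m inch '[[1,0,0,0,0,0],[1,0,0,0,0,0],[1,0,0,0,0,0],[1,0,0,0,0,0],[1,0,0,0,0,0],[1,0,0,0,0,0]]' 1 15; python3 -m inch '[[-5,0,0,0,0,0],[-15,0,0,0,0,0],[-25,0,0,0,0,0],[-35,0,0,0,0,0],[-45,0,0,0,0,0],[-55,0,0,0,0,0],[-60,0,0,0,0,0],[-60,0,0,0,0,0]]'; python3 go.py 0.6238 -0.1687 0.112 0
python3 - <<'E'
from h import *
c=capture("scene");cv2.imwrite("pics/s1.png",c["img"][100:320,150:450])
E
```

```text
time_s: 3.07
tcp_pos: [0.4488, 0.0063, 0.0478]
tcp_rot: [150.3, 90.0, 60.3]
ft_force: [0.0, -0.3, 1.9]
grip_width: 0.0162
time_s: 3.73
tcp_pos: [0.4497, 0.0063, 0.109]
tcp_rot: [107.4, 89.8, 17.4]
ft_force: [-0.8, -0.7, 0.1]
grip_width: 0.0156
shift [ -8.7 174.1 175.1] turn [ 0.    -0.001 -0.003] j [-29.  18.  27. 127. -14.  38.   8.] w 0.0156 f [-0.8 -0.7  0.1] tcp [0.4497 0.0063 0.109 ] t 3.7333
```

View pics/s1.png

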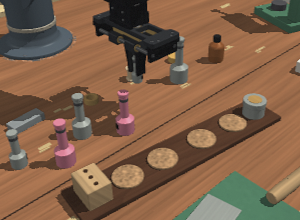

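XS is between the fingers (crop about (135,78)). I raise it clear of the pink punches, then cross to the pad beside the block.

```bash
python3 -m inch '[[-15,0,0,0,0,0],[-35,0,10,0,0,0],[-55,10,35,0,0,0],[-65,40,65,0,0,0],[-65,70,95,0,0,0],[-65,100,125,0,0,0],[-65,125,145,0,0,0],[-65,145,160,0,0,0]]'; python3 -m inch '[[0,16,8,0,0,0],[0,25,13,0,0,0],[0,29,15,0,0,0],[0,29,15,0,0,0],[0,29,15,0,0,0],[0,29,15,0,0,0]]';  python3 go.py 0.6238 -0.1687 0.062 0
python3 - <<'E'
from h import *
o=get_obs();c=capture("wrist");cv2.imwrite("pics/w2.png",c["img"])
E
```

```text
time_s: 4.45
tcp_pos: [0.5953, -0.157, 0.1718]
tcp_rot: [-3.1, 89.9, -93.2]
ft_force: [-0.1, -0.1, -0.6]
grip_width: 0.0155
time_s: 4.95
tcp_pos: [0.6218, -0.1678, 0.1724]
tcp_rot: [-135.6, 89.9, 134.5]
ft_force: [-0.6, 0.5, 0.6]
grip_width: 0.016
shift [104.3   2.1   1. ] turn [ 0.001 -0.001  0.001] j [-10.  30.  30.  98. -18.  57.  27.] w 0.016 f [-0.6  0.5  0.6] tcp [ 0.6218 -0.1678  0.1724] t 4.95
```

View pics/w2.png

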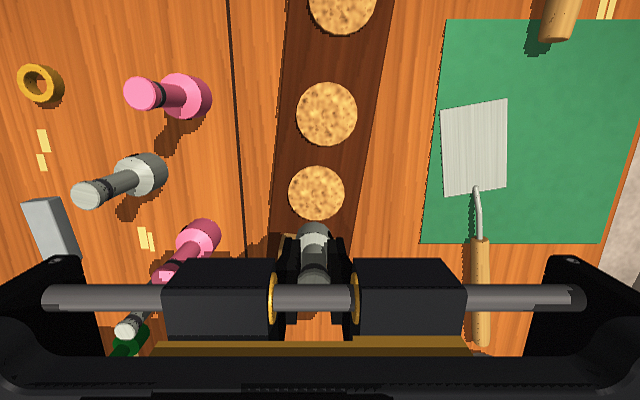

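```bash
python3 - <<'E'
from h import *
o=get_obs();c=capture("wrist");print(onplane(c,np.array([316,327]),np.array([193,113]),.017,o).round(4), "top c,b: .6333 -.0923 ; .6453 .0026")
E
python3 -m inch '[[12,1,0,0,0,0],[30,2,1,0,0,0],[50,2,1,0,0,0],[68,2,1,0,0,0],[84,2,1,0,0,0],[95,2,1,0,0,0],[100,2,1,0,0,0],[100,2,1,0,0,0]]';python3 -m inch '[[0,0,0,0,0,0],[1,0,0,0,0,0],[2,0,0,0,0,0],[3,0,0,0,0,0],[4,0,0,0,0,0],[4,0,0,0,0,0]]';python3 go.py 0.6238 -0.1687 0.059 0
```

```text
[[ 0.6246 -0.1674  0.017 ]
 [ 0.6346 -0.0909  0.017 ]] top c,b: .6333 -.0923 ; .6453 .0026
time_s: 5.72
tcp_pos: [0.6239, -0.1694, 0.0711]
tcp_rot: [-103.4, 89.9, 166.6]
ft_force: [-0.4, 0.6, -0.9]
grip_width: 0.0157
time_s: 6.22
tcp_pos: [0.6248, -0.1698, 0.0686]
tcp_rot: [124.2, 90.0, 34.3]
ft_force: [-0.1, 0.7, -0.1]
grip_width: 0.0156
shift [ 3.6 -1.  -1.1] turn [ 0. -0. -0.] j [ -7.  38.  27. 102. -22.  46.  30.] w 0.0156 f [-0.1  0.7 -0.1] tcp [ 0.6248 -0.1698  0.0686] t 6.2167
```

```bash
python3 -m inch '[[1,0,0,0,0,0],[2,0,0,0,0,0],[2,0,0,0,0,0]]';python3 -m inch '[[1,0,0,0,0,0],[1,0,0,0,0,0],[1,0,0,0,0,0]]';python3 -m inch '[[1,0,0,0,0,0],[1,0,0,0,0,0],[1,0,0,0,0,0]]';python3 go.py 0.6238 -0.1687 0.059 0
```

```text
time_s: 6.47
tcp_pos: [0.6246, -0.1698, 0.0663]
tcp_rot: [-111.2, 90.0, 158.8]
ft_force: [0.3, 0.2, -1.2]
grip_width: 0.016
time_s: 6.72
tcp_pos: [0.6247, -0.1698, 0.0654]
tcp_rot: [-118.8, 90.0, 151.2]
ft_force: [-0.3, -0.1, -0.3]
grip_width: 0.016
time_s: 6.97
tcp_pos: [0.625, -0.1699, 0.0649]
tcp_rot: [99.3, 90.0, 9.3]
ft_force: [-1.0, 0.7, 2.1]
grip_width: 0.016
shift [-0.1 -1.2 -1.2] turn [-0.    -0.    -0.001] j [ -7.  38.  26. 102. -22.  46.  31.] w 0.016 f [-1.   0.7  2.1] tcp [ 0.625  -0.1699  0.0649] t 6.9667
```

```bash
python3 -m inch '[[0,0,0,0,0,0],[0,0,0,0,0,0],[0,0,0,0,0,0],[0,0,0,0,0,0],[0,0,0,0,0,0]]' 0; python3 -m inch '[[-5,0,0,0,0,0],[-20,0,0,0,0,0],[-45,0,0,0,0,0],[-75,0,0,0,0,0],[-100,0,0,0,0,0],[-107,0,0,0,0,0],[-107,0,0,0,0,0]]';python3 go.py 0.4452 -0.2846 0.165 0;  python3 - <<'E'
from h import *
c=capture("scene");cv2.imwrite("pics/s2.png",c["img"][130:330,100:460])
E
```

```text
time_s: 7.38
tcp_pos: [0.6247, -0.1698, 0.0643]
tcp_rot: [-112.6, 90.0, 157.4]
ft_force: [0.2, 0.8, 0.5]
grip_width: 0.0395
time_s: 7.97
tcp_pos: [0.6261, -0.1704, 0.1743]
tcp_rot: [81.9, 89.7, -8.1]
ft_force: [-0.0, -0.2, 0.2]
grip_width: 0.0439
shift [   2.4 -180.9  114.2] turn [-0.     0.001 -0.005] j [-10.  30.  30.  98. -18.  57.  27.] w 0.0439 f [-0.  -0.2  0.2] tcp [ 0.6261 -0.1704  0.1743] t 7.9667
```

View pics/s2.png

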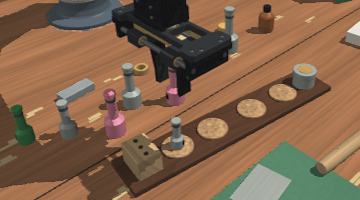

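XS stands upright in the middle of the pad by the block (crop (177,147)). Next is S.

```bash
python3 -m inch '[[2,-20,12,0,0,0],[2,-50,30,0,0,0],[2,-85,55,0,0,0],[2,-120,80,0,0,0],[2,-150,100,0,0,0],[2,-172,110,0,0,0],[2,-181,114,0,0,0],[2,-181,114,0,0,0]]'; python3 -m inch '[[0,0,0,0,0,0],[0,0,0,0,0,0]]';python3 go.py 0.4452 -0.2846 0.052 0
```

```text
time_s: 8.68
tcp_pos: [0.4408, -0.2845, 0.1683]
tcp_rot: [-117.1, 89.8, 152.6]
ft_force: [-0.4, -0.1, 0.7]
grip_width: 0.0435
time_s: 8.85
tcp_pos: [0.4456, -0.2824, 0.169]
tcp_rot: [-178.9, 90.0, 91.3]
ft_force: [0.2, -0.0, 0.5]
grip_width: 0.0437
shift [110.9  -0.4   2.3] turn [ 0.003 -0.001  0.   ] j [  1.  20.  33. 114. -14.  50.  43.] w 0.0437 f [ 0.2 -0.   0.5] tcp [ 0.4456 -0.2824  0.169 ] t 8.85
```

```bash
python3 -m inch '[[12,0,2,0,0,0],[32,0,2,0,0,0],[55,0,2,0,0,0],[78,0,2,0,0,0],[98,0,2,0,0,0],[108,0,2,0,0,0],[111,0,2,0,0,0],[111,0,2,0,0,0]]'; python3 -m inch '[[0,0,0,0,0,0],[0,0,0,0,0,0],[0,0,0,0,0,0]]';python3 go.py 0.4452 -0.2846 0.052 0; python3 -m inch '[[0,0,0,0,0,0],[0,0,0,0,0,0],[0,0,0,0,0,0],[0,0,0,0,0,0],[0,0,0,0,0,0],[0,0,0,0,0,0]]' 1 20; python3 go.py 0.4452 -0.2846 0.052 0;
```

```text
time_s: 9.52
tcp_pos: [0.4439, -0.2854, 0.0575]
tcp_rot: [-111.5, 89.9, 158.6]
ft_force: [-0.0, -0.5, 0.0]
grip_width: 0.0434
time_s: 9.77
tcp_pos: [0.4445, -0.2862, 0.0595]
tcp_rot: [68.9, 89.9, -21.1]
ft_force: [0.6, -0.4, 0.9]
grip_width: 0.0436
shift [ 1.5  0.7 -1.6] turn [ 0.     0.001 -0.002] j [  7.  30.  28. 118. -23.  37.  50.] w 0.0436 f [ 0.6 -0.4  0.9] tcp [ 0.4445 -0.2862  0.0595] t 9.7667
time_s: 10.27
tcp_pos: [0.444, -0.2859, 0.0586]
tcp_rot: [78.0, 90.0, -12.0]
ft_force: [-0.0, -0.6, 1.0]
grip_width: 0.0183
shift [ 0.6  1.2 -1.3] turn [ 0.     0.    -0.001] j [  7.  30.  28. 118. -23.  37.  50.] w 0.0183 f [-0.  -0.6  1. ] tcp [ 0.444  -0.2859  0.0586] t 10.2667
```

```bash
python3 -m inch '[[-5,0,0,0,0,0],[-17,0,0,0,0,0],[-37,0,0,0,0,0],[-62,0,0,0,0,0],[-87,0,0,0,0,0],[-107,0,0,0,0,0],[-118,0,0,0,0,0],[-122,0,0,0,0,0]]'; python3 go.py 0.6333 -0.0935 0.17 0
```

```text
time_s: 10.93
tcp_pos: [0.4444, -0.2864, 0.1828]
tcp_rot: [73.2, 89.8, -16.8]
ft_force: [0.7, 0.0, -2.7]
grip_width: 0.0184
shift [   7.3  188.8 -192.9] turn [-0.     0.001 -0.004] j [  1.  19.  34. 113. -14.  51.  42.] w 0.0184 f [ 0.7  0.  -2.7] tcp [ 0.4444 -0.2864  0.1828] t 10.9333
```

```bash
python3 -m inch '[[0,8,-8,0,0,0],[0,26,-26,0,0,0],[0,52,-53,0,0,0],[0,80,-82,0,0,0],[0,108,-110,0,0,0],[0,135,-138,0,0,0],[0,160,-163,0,0,0],[0,177,-180,0,0,0]]';python3 -m inch '[[0,9,-10,0,0,0],[0,12,-13,0,0,0],[0,12,-13,0,0,0],[0,12,-13,0,0,0],[0,12,-13,0,0,0]]'; python3 go.py 0.6333 -0.0935 0.0696 0
```

```text
time_s: 11.6
tcp_pos: [0.6227, -0.1001, 0.1781]
tcp_rot: [-133.9, 89.8, 136.4]
ft_force: [0.1, 0.6, -0.4]
grip_width: 0.0189
time_s: 12.02
tcp_pos: [0.6313, -0.0953, 0.1804]
tcp_rot: [-58.7, 89.9, -148.9]
ft_force: [-0.3, 0.0, -1.6]
grip_width: 0.018
shift [104.8   2.1  -1.8] turn [-0.004  0.001  0.001] j [-17.  29.  30.  99. -17.  57.  19.] w 0.018 f [-0.3  0.  -1.6] tcp [ 0.6313 -0.0953  0.1804] t 12.0167
```

```bash
python3 -m inch '[[12,1,-1,0,0,0],[30,2,-2,0,0,0],[50,2,-2,0,0,0],[68,2,-2,0,0,0],[84,2,-2,0,0,0],[95,2,-2,0,0,0],[100,2,-2,0,0,0],[100,2,-2,0,0,0]]';python3 -m inch '[[1,0,0,0,0,0],[2,0,0,0,0,0],[3,0,0,0,0,0],[3,0,0,0,0,0],[3,0,0,0,0,0]]';python3 -m inch '[[1,0,0,0,0,0],[1,0,0,0,0,0],[1,0,0,0,0,0]]';python3 -m inch '[[1,0,0,0,0,0],[1,0,0,0,0,0],[1,0,0,0,0,0]]';python3 go.py 0.6333 -0.0935 0.0696 0
```

```text
time_s: 12.68
tcp_pos: [0.6337, -0.0913, 0.0792]
tcp_rot: [-92.3, 89.9, 177.7]
ft_force: [0.2, 0.1, -1.8]
grip_width: 0.0185
time_s: 13.1
tcp_pos: [0.635, -0.0908, 0.078]
tcp_rot: [99.4, 90.0, 9.4]
ft_force: [-0.8, -0.0, -1.9]
grip_width: 0.0182
time_s: 13.35
tcp_pos: [0.6348, -0.0907, 0.0765]
tcp_rot: [163.1, 90.0, 73.1]
ft_force: [-0.4, -1.5, -2.2]
grip_width: 0.018
time_s: 13.6
tcp_pos: [0.635, -0.0909, 0.0757]
tcp_rot: [85.3, 90.0, -4.7]
ft_force: [-0.3, -0.6, -0.2]
grip_width: 0.0183
shift [ 0.1 -1.7  2.6] turn [-0.     0.    -0.001] j [-14.  36.  26. 102. -21.  46.  23.] w 0.0183 f [-0.3 -0.6 -0.2] tcp [ 0.635  -0.0909  0.0757] t 13.6
```

```bash
python3 -m inch '[[1,0,0,0,0,0],[1,0,0,0,0,0],[1,0,0,0,0,0]]'; python3 -m inch '[[0,0,0,0,0,0],[0,0,0,0,0,0],[0,0,0,0,0,0],[0,0,0,0,0,0],[0,0,0,0,0,0],[0,0,0,0,0,0]]' 0; python3 -m inch '[[-5,0,0,0,0,0],[-20,0,0,0,0,0],[-45,0,0,0,0,0],[-75,0,0,0,0,0],[-100,0,0,0,0,0],[-117,0,0,0,0,0],[-120,0,0,0,0,0],[-120,0,0,0,0,0]]';python3 go.py 0.4529 -0.148 0.19 0
```

```text
time_s: 13.85
tcp_pos: [0.6356, -0.091, 0.0755]
tcp_rot: [88.3, 89.9, -1.7]
ft_force: [0.0, -0.6, 4.7]
grip_width: 0.0183
time_s: 14.35
tcp_pos: [0.6345, -0.0908, 0.0742]
tcp_rot: [-97.5, 90.0, 172.5]
ft_force: [0.2, -0.5, -0.0]
grip_width: 0.0421
time_s: 15.02
tcp_pos: [0.6354, -0.091, 0.1959]
tcp_rot: [93.2, 89.8, 3.2]
ft_force: [0.0, -0.7, -0.2]
grip_width: 0.0436
shift [  -0.6 -182.5   57. ] turn [ 0.    -0.    -0.003] j [-17.  28.  30.  97. -16.  58.  19.] w 0.0436 f [ 0.  -0.7 -0.2] tcp [ 0.6354 -0.091   0.1959] t 15.0167
```

```bash
python3 -m inch '[[0,-20,6,0,0,0],[0,-50,16,0,0,0],[0,-85,28,0,0,0],[0,-120,40,0,0,0],[0,-150,48,0,0,0],[0,-174,55,0,0,0],[0,-182,57,0,0,0],[0,-182,57,0,0,0]]'; python3 -m inch '[[0,0,0,0,0,0],[0,0,0,0,0,0],[0,0,0,0,0,0],[0,0,0,0,0,0]]';python3 go.py 0.4529 -0.148 0.063 0
python3 - <<'E'
from h import *
o=get_obs();c=capture("wrist");cv2.imwrite("pics/w3.png",c["img"])
E
```

```text
time_s: 15.68
tcp_pos: [0.4502, -0.1481, 0.1935]
tcp_rot: [-118.6, 89.8, 151.3]
ft_force: [1.1, 0.6, -0.8]
grip_width: 0.0432
time_s: 16.02
tcp_pos: [0.4538, -0.1474, 0.1943]
tcp_rot: [-15.5, 90.0, -105.4]
ft_force: [0.1, -0.7, 0.3]
grip_width: 0.0437
shift [125.3  -0.9   0.5] turn [0.001 0.001 0.   ] j [-16.  13.  34. 119.  -9.  51.  23.] w 0.0437 f [ 0.1 -0.7  0.3] tcp [ 0.4538 -0.1474  0.1943] t 16.0167
```

View pics/w3.png

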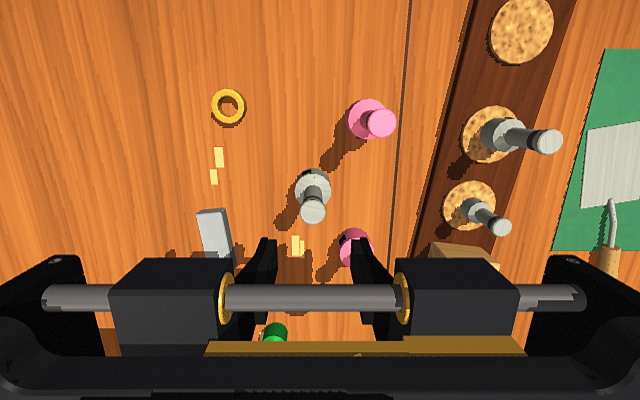

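The wrist view shows XS and S standing on their pads ((478,207) and (495,133)). M is under the gripper at (313,200), with the pink ones clear of the fingers.

```bash
python3 -m inch '[[12,-1,0,0,0,0],[32,-1,0,0,0,0],[57,-1,0,0,0,0],[82,-1,0,0,0,0],[104,-1,0,0,0,0],[119,-1,0,0,0,0],[125,-1,0,0,0,0],[125,-1,0,0,0,0]]'; python3 -m inch '[[0,0,0,0,0,0],[0,0,0,0,0,0],[0,0,0,0,0,0]]';python3 go.py 0.4529 -0.148 0.063 0; python3 -m inch '[[0,0,0,0,0,0],[0,0,0,0,0,0],[0,0,0,0,0,0],[0,0,0,0,0,0],[0,0,0,0,0,0],[0,0,0,0,0,0]]' 1 25; python3 go.py 0.4529 -0.148 0.063 0; python3 -m inch '[[-5,0,0,0,0,0],[-17,0,0,0,0,0],[-37,0,0,0,0,0],[-62,0,0,0,0,0],[-87,0,0,0,0,0],[-107,0,0,0,0,0],[-120,0,0,0,0,0],[-125,0,0,0,0,0]]'; python3 go.py 0.6453 0.0026 0.19 0
```

```text
time_s: 16.73
tcp_pos: [0.4512, -0.1476, 0.0682]
tcp_rot: [-93.5, 89.8, 176.5]
ft_force: [-0.0, -0.1, 0.0]
grip_width: 0.0436
time_s: 16.98
tcp_pos: [0.4527, -0.148, 0.0705]
tcp_rot: [86.0, 89.9, -4.0]
ft_force: [-0.2, -1.0, -0.1]
grip_width: 0.0435
shift [ 1.5  0.2 -0. ] turn [ 0.     0.    -0.002] j [-10.  25.  28. 125. -20.  35.  33.] w 0.0435 f [-0.2 -1.  -0.1] tcp [ 0.4527 -0.148   0.0705] t 16.9833
time_s: 17.48
tcp_pos: [0.4522, -0.1479, 0.0697]
tcp_rot: [84.9, 90.0, -5.1]
ft_force: [1.3, -0.5, 0.3]
grip_width: 0.0201
shift [0.7 0.7 0.1] turn [ 0.     0.    -0.001] j [-10.  25.  28. 125. -20.  35.  33.] w 0.0201 f [ 1.3 -0.5  0.3] tcp [ 0.4522 -0.1479  0.0697] t 17.4833
time_s: 18.15
tcp_pos: [0.4521, -0.1481, 0.1962]
tcp_rot: [94.4, 89.9, 4.3]
ft_force: [0.8, 0.6, -2.9]
grip_width: 0.02
shift [   0.7  193.2 -150.7] turn [-0.    -0.    -0.003] j [-17.  13.  35. 119.  -9.  51.  23.] w 0.02 f [ 0.8  0.6 -2.9] tcp [ 0.4521 -0.1481  0.1962] t 18.15
```

```bash
python3 -m inch '[[0,8,-6,0,0,0],[0,26,-20,0,0,0],[0,52,-40,0,0,0],[0,80,-62,0,0,0],[0,108,-84,0,0,0],[0,136,-106,0,0,0],[0,162,-126,0,0,0],[0,180,-140,0,0,0]]';python3 -m inch '[[0,9,-8,0,0,0],[0,13,-11,0,0,0],[0,13,-11,0,0,0],[0,13,-11,0,0,0],[0,13,-11,0,0,0],[0,13,-11,0,0,0]]'; python3 go.py 0.6453 0.0026 0.0807 0
```

```text
time_s: 18.82
tcp_pos: [0.6335, -0.0035, 0.1918]
tcp_rot: [-113.4, 89.8, 156.8]
ft_force: [-0.2, 0.2, -3.9]
grip_width: 0.0199
time_s: 19.32
tcp_pos: [0.6438, 0.0015, 0.1947]
tcp_rot: [-86.9, 90.0, -177.0]
ft_force: [0.2, 0.5, -3.1]
grip_width: 0.0198
shift [108.    1.6  -1.1] turn [-0.002  0.     0.   ] j [-25.  29.  30.  97. -16.  59.  10.] w 0.0198 f [ 0.2  0.5 -3.1] tcp [0.6438 0.0015 0.1947] t 19.3167
```

```bash
python3 -m inch '[[12,0,0,0,0,0],[30,0,0,0,0,0],[50,0,0,0,0,0],[70,0,0,0,0,0],[88,0,0,0,0,0],[99,0,0,0,0,0],[104,0,0,0,0,0],[104,0,0,0,0,0]]';python3 -m inch '[[1,0,0,0,0,0],[2,0,0,0,0,0],[2,0,0,0,0,0],[2,0,0,0,0,0],[2,0,0,0,0,0]]';python3 -m inch '[[1,0,0,0,0,0],[1,0,0,0,0,0],[1,0,0,0,0,0]]';python3 -m inch '[[1,0,0,0,0,0],[1,0,0,0,0,0],[1,0,0,0,0,0]]';python3 go.py 0.6453 0.0026 0.0807 0
```

```text
time_s: 19.98
tcp_pos: [0.6439, 0.003, 0.0892]
tcp_rot: [-86.0, 89.9, -176.1]
ft_force: [-0.1, 0.4, -2.3]
grip_width: 0.0203
time_s: 20.4
tcp_pos: [0.6451, 0.0032, 0.0892]
tcp_rot: [104.2, 89.9, 14.2]
ft_force: [-0.2, -0.1, -3.3]
grip_width: 0.0202
time_s: 20.65
tcp_pos: [0.6447, 0.0032, 0.0875]
tcp_rot: [-162.9, 90.0, 107.1]
ft_force: [0.2, -0.3, -3.6]
grip_width: 0.0201
time_s: 20.9
tcp_pos: [0.6451, 0.0032, 0.0868]
tcp_rot: [101.5, 90.0, 11.5]
ft_force: [-0.1, 0.3, -1.2]
grip_width: 0.0202
shift [0.1 0.2 0.6] turn [ 0.    -0.    -0.001] j [-23.  36.  26. 101. -21.  48.  14.] w 0.0202 f [-0.1  0.3 -1.2] tcp [0.6451 0.0032 0.0868] t 20.9
```

```bash
python3 -m inch '[[1,0,0,0,0,0],[1,0,0,0,0,0],[1,0,0,0,0,0]]'; python3 -m inch '[[0,0,0,0,0,0],[0,0,0,0,0,0],[0,0,0,0,0,0],[0,0,0,0,0,0],[0,0,0,0,0,0],[0,0,0,0,0,0]]' 0; python3 -m inch '[[-5,0,0,0,0,0],[-20,0,0,0,0,0],[-45,0,0,0,0,0],[-75,0,0,0,0,0],[-100,0,0,0,0,0],[-112,0,0,0,0,0],[-116,0,0,0,0,0],[-116,0,0,0,0,0]]';python3 go.py 0.4400 0.1471 0.195 0
```

```text
time_s: 21.15
tcp_pos: [0.6456, 0.0033, 0.0866]
tcp_rot: [107.9, 89.9, 17.9]
ft_force: [-0.8, 1.1, 5.1]
grip_width: 0.0196
time_s: 21.65
tcp_pos: [0.6446, 0.0031, 0.0853]
tcp_rot: [-85.0, 90.0, -175.0]
ft_force: [-0.0, 0.4, -0.2]
grip_width: 0.0422
time_s: 22.32
tcp_pos: [0.645, 0.0032, 0.2021]
tcp_rot: [109.7, 89.9, 19.7]
ft_force: [-0.1, -0.2, -0.4]
grip_width: 0.0435
shift [   0.9 -205.  -143.9] turn [ 0.    -0.    -0.001] j [-25.  28.  30.  97. -16.  59.  10.] w 0.0435 f [-0.1 -0.2 -0.4] tcp [0.645  0.0032 0.2021] t 22.3167
```

```bash
python3 -m inch '[[0,-20,-14,0,0,0],[0,-50,-35,0,0,0],[0,-84,-59,0,0,0],[0,-118,-83,0,0,0],[0,-150,-105,0,0,0],[0,-180,-126,0,0,0],[0,-200,-140,0,0,0],[0,-205,-144,0,0,0]]'; python3 -m inch '[[0,0,0,0,0,0],[0,0,0,0,0,0],[0,0,0,0,0,0],[0,0,0,0,0,0],[0,0,0,0,0,0]]';python3 go.py 0.4400 0.1471 0.074 0
python3 - <<'E'
from h import *
o=get_obs();c=capture("wrist");cv2.imwrite("pics/w4.png",c["img"]);W=world(c,o)
z=W[...,2];m=((z>.109)&(z<.119)).astype(np.uint8);n,l,s,ce=cv2.connectedComponentsWithStats(m)
for i in range(1,n):
    if s[i,4]>100: print(s[i],ce[i].round(),W[l==i].mean(0).round(4),onplane(c,*ce[i],.114,o).round(4))
E
```

```text
time_s: 22.98
tcp_pos: [0.4348, 0.1495, 0.1995]
tcp_rot: [-85.2, 89.6, -174.8]
ft_force: [0.3, -0.9, 0.6]
grip_width: 0.0434
time_s: 23.4
tcp_pos: [0.4407, 0.1462, 0.2014]
tcp_rot: [18.3, 90.0, -71.8]
ft_force: [0.5, 0.8, 0.6]
grip_width: 0.0435
shift [121.4  -0.7  -1. ] turn [-0.002  0.001 -0.   ] j [-49.  11.  29. 120.  -7.  51. -16.] w 0.0435 f [0.5 0.8 0.6] tcp [0.4407 0.1462 0.2014] t 23.4
[298 199  30  29 678] [313. 213.] [0.4405 0.149  0.1116] [0.4405 0.1499 0.114 ]
```

View pics/w4.png

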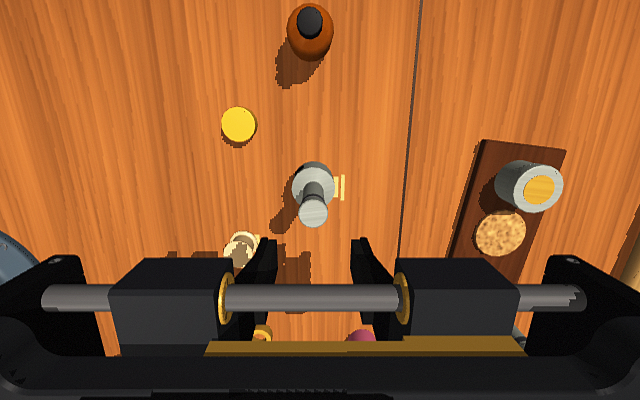

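L is at (313,190), in line with the fingers. The bottle at (310,30) is well clear. I grip L now.

```bash
python3 -m inch '[[12,-1,-2,0,0,0],[32,-1,-2,0,0,0],[56,-1,-2,0,0,0],[80,-1,-2,0,0,0],[101,-1,-2,0,0,0],[115,-1,-2,0,0,0],[121,-1,-2,0,0,0],[121,-1,-2,0,0,0]]'; python3 -m inch '[[0,0,0,0,0,0],[0,0,0,0,0,0],[0,0,0,0,0,0]]';python3 go.py 0.4400 0.148 0.074 0; python3 -m inch '[[0,0,0,0,0,0],[0,0,0,0,0,0],[0,0,0,0,0,0],[0,0,0,0,0,0],[0,0,0,0,0,0],[0,0,0,0,0,0]]' 1 35; python3 go.py 0.4400 0.148 0.074 0; python3 -m inch '[[-4,0,0,0,0,0],[-12,0,0,0,0,0],[-25,0,0,0,0,0],[-40,0,0,0,0,0],[-55,0,0,0,0,0],[-68,0,0,0,0,0],[-77,0,0,0,0,0],[-80,0,0,0,0,0]]'; python3 go.py 0.6562 0.0867 0.15 0
```

```text
time_s: 24.12
tcp_pos: [0.4384, 0.1485, 0.0794]
tcp_rot: [-54.0, 89.8, -144.0]
ft_force: [-0.9, 0.1, -0.2]
grip_width: 0.0434
time_s: 24.37
tcp_pos: [0.4396, 0.1494, 0.0815]
tcp_rot: [122.2, 89.9, 32.2]
ft_force: [0.5, -0.7, 0.2]
grip_width: 0.0437
shift [1.5 0.4 1.4] turn [-0.    -0.001 -0.002] j [-44.  22.  25. 126. -16.  35.  -8.] w 0.0437 f [ 0.5 -0.7  0.2] tcp [0.4396 0.1494 0.0815] t 24.3667
time_s: 24.87
tcp_pos: [0.4391, 0.1493, 0.0806]
tcp_rot: [110.0, 90.0, 20.0]
ft_force: [0.5, 0.6, -0.1]
grip_width: 0.0193
shift [0.6 0.9 1.3] turn [ 0.    -0.    -0.001] j [-44.  22.  25. 126. -16.  35.  -8.] w 0.0193 f [ 0.5  0.6 -0.1] tcp [0.4391 0.1493 0.0806] t 24.8667
time_s: 25.53
tcp_pos: [0.4391, 0.1493, 0.1619]
tcp_rot: [130.8, 89.9, 40.8]
ft_force: [0.0, 0.6, -4.6]
grip_width: 0.0192
shift [  6.1 217.1  62.6] turn [-0.    -0.001 -0.002] j [-49.  14.  29. 122.  -9.  46. -14.] w 0.0192 f [ 0.   0.6 -4.6] tcp [0.4391 0.1493 0.1619] t 25.5333
```

```bash
python3 -m inch '[[0,8,2,0,0,0],[0,26,8,0,0,0],[0,52,15,0,0,0],[0,82,23,0,0,0],[0,114,32,0,0,0],[0,146,42,0,0,0],[0,174,50,0,0,0],[0,198,57,0,0,0]]';python3 -m inch '[[0,12,2,0,0,0],[0,19,4,0,0,0],[0,19,4,0,0,0],[0,19,4,0,0,0],[0,19,4,0,0,0],[0,19,4,0,0,0]]'; python3 go.py 0.6562 0.088 0.0916 0
```

```text
time_s: 26.2
tcp_pos: [0.6386, 0.0907, 0.1587]
tcp_rot: [-44.0, 89.9, -134.0]
ft_force: [0.6, 0.1, -3.9]
grip_width: 0.019
time_s: 26.7
tcp_pos: [0.6546, 0.0889, 0.1603]
tcp_rot: [-114.1, 89.9, 155.9]
ft_force: [-0.4, 0.4, -4.7]
grip_width: 0.0194
shift [62.7  1.7  0.9] turn [ 0.001 -0.001  0.001] j [-31.  32.  28.  96. -17.  56.   4.] w 0.0194 f [-0.4  0.4 -4.7] tcp [0.6546 0.0889 0.1603] t 26.7
```

```bash
python3 -m inch '[[6,1,1,0,0,0],[16,1,1,0,0,0],[29,1,1,0,0,0],[41,1,1,0,0,0],[51,1,1,0,0,0],[57,1,1,0,0,0],[59,1,1,0,0,0],[59,1,1,0,0,0]]';python3 -m inch '[[1,0,0,0,0,0],[2,0,0,0,0,0],[2,0,0,0,0,0],[2,0,0,0,0,0],[2,0,0,0,0,0]]';python3 -m inch '[[1,0,0,0,0,0],[1,0,0,0,0,0],[1,0,0,0,0,0]]';python3 -m inch '[[1,0,0,0,0,0],[1,0,0,0,0,0],[1,0,0,0,0,0]]';python3 go.py 0.6562 0.088 0.0916 0
```

```text
time_s: 27.37
tcp_pos: [0.6564, 0.0871, 0.1005]
tcp_rot: [-76.1, 89.9, -166.1]
ft_force: [-0.3, -0.5, -4.5]
grip_width: 0.0193
time_s: 27.78
tcp_pos: [0.657, 0.0872, 0.0999]
tcp_rot: [114.1, 90.0, 24.1]
ft_force: [0.5, 0.2, -5.3]
grip_width: 0.019
time_s: 28.03
tcp_pos: [0.6567, 0.0872, 0.0985]
tcp_rot: [-135.4, 90.0, 134.6]
ft_force: [0.6, 0.7, -4.1]
grip_width: 0.0193
time_s: 28.28
tcp_pos: [0.6569, 0.0872, 0.0977]
tcp_rot: [118.5, 90.0, 28.5]
ft_force: [-0.6, 0.5, -3.2]
grip_width: 0.0194
shift [ 0.1 -0.7 -0.8] turn [-0. -0. -0.] j [-29.  36.  26.  98. -20.  50.   5.] w 0.0194 f [-0.6  0.5 -3.2] tcp [0.6569 0.0872 0.0977] t 28.2833
```

```bash
python3 -m inch '[[1,0,0,0,0,0],[1,0,0,0,0,0],[1,0,0,0,0,0]]'; python3 -m inch '[[0,0,0,0,0,0],[0,0,0,0,0,0],[0,0,0,0,0,0],[0,0,0,0,0,0],[0,0,0,0,0,0],[0,0,0,0,0,0]]' 0; python3 -m inch '[[-5,0,0,0,0,0],[-20,0,0,0,0,0],[-45,0,0,0,0,0],[-75,0,0,0,0,0],[-110,0,0,0,0,0],[-145,0,0,0,0,0],[-165,0,0,0,0,0],[-165,0,0,0,0,0]]';python3 -m inch '[[0,-20,-10,0,0,0],[0,-55,-30,0,0,0],[0,-90,-50,0,0,0],[0,-125,-70,0,0,0],[0,-160,-90,0,0,0],[0,-190,-110,0,0,0],[0,-200,-120,0,0,0],[0,-200,-120,0,0,0]]'; python3 -m inch '[[0,0,0,0,0,0],[0,0,0,0,0,0]]'
python3 - <<'E'
from h import *
t=capture("top");s=capture("scene");W=world(t)
cv2.imwrite("pics/end.png",np.hstack([t["img"][100:300,150:450],s["img"][130:330,160:460]]))
for n,px,py,h,b in [("L",.6562,.0867,.131,.045),("M",.6453,.0026,.113,.038),("S",.6333,-.0923,.095,.031),("XS",.6238,-.1687,.077,.024),("bot",.4374,.2906,.072,.042)]:
    d=np.hypot(W[...,0]-px,W[...,1]-py); m=(d<.035)&(abs(W[...,2]-h)<.008)
    print(n,m.sum(),"offset mm",((W[m].mean(0)[:2]-[px,py])*1000).round(1) if m.any() else None,"z",W[m][:,2].mean().round(4))
E
```

```text
time_s: 28.53
tcp_pos: [0.6571, 0.0872, 0.0977]
tcp_rot: [136.1, 90.0, 46.1]
ft_force: [-2.7, -0.8, 6.2]
grip_width: 0.0194
time_s: 29.03
tcp_pos: [0.6569, 0.0872, 0.0964]
tcp_rot: [69.8, 90.0, -20.2]
ft_force: [0.2, -0.4, -0.3]
grip_width: 0.0423
time_s: 29.7
tcp_pos: [0.6596, 0.0868, 0.268]
tcp_rot: [101.7, 89.4, 11.6]
ft_force: [1.3, 1.0, 0.7]
grip_width: 0.0434
time_s: 30.37
tcp_pos: [0.4533, 0.2102, 0.2611]
tcp_rot: [-122.2, 89.8, 148.2]
ft_force: [0.3, -0.5, 0.4]
grip_width: 0.0434
time_s: 30.53
tcp_pos: [0.4576, 0.2062, 0.2615]
tcp_rot: [56.6, 89.9, -33.5]
ft_force: [0.6, -0.2, 0.5]
grip_width: 0.0434
L 98 offset mm [-0.1 -1.1] z 0.1311
M 81 offset mm [-0.5  0.1] z 0.1128
S 60 offset mm [2.7 1.7] z 0.0954
XS 51 offset mm [ 0.7 -0.6] z 0.0766
bot 0 offset mm None z nan<stdin>:6: RuntimeWarning: Mean of empty slice.
  ret = ret.dtype.type(ret / rcount)
```

View pics/end.png

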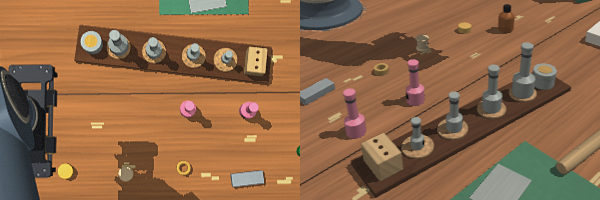

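All four punches stand upright in order from the block to the tin. The arm hides the bottle in the top view, but the scene view shows it standing (crop (505,20)). I compare that patch with the first picture and then hand in.

```bash
python3 - <<'E'
from h import *
from plant import ctrl
a=dict(np.load("scene0.npz"));s=capture("scene")
for c in (a,s):
    W=world(c)[130:168,352:382]; m=(W[...,2]>.02)&(W[...,2]<.08); print(m.sum(),W[m].mean(0).round(4))
print(get_obs()["qvel"]); print(ctrl.close_job())
E
```

```text
272 [0.4438 0.2813 0.0443]
272 [0.444  0.2814 0.0443]
[ 0.03488436  0.02923198 -0.2856536   0.01978768 -0.11355273  0.01878654
 -0.03489969]
the job is handed in; nothing more can be done
None
```

All four steel punches are on the rack in order: smallest beside the beech block, then second smallest, second largest and largest beside the tin. I set each one down until the wrist felt the pad, then released it, and handed the job in at about 31 s.

- **Punches:** in the last top-camera check the head centres were within about 1 mm of their pad centres, except the second smallest at about 3 mm. The limit is 12 mm. Head heights matched upright punches resting on the pads to within about 0.5 mm. I judged uprightness from those figures and the pictures and did not measure tilt angles.
- **Bottle:** the arm hid it from the top camera in the last check, so that reading came back empty. The scene camera's depth shows it standing, shifted by less than 1 mm.
- **Look-alikes:** I did not touch the pink and green ones.
- **Small disagreement:** wrist and top cameras differed by up to about 3 mm on positions, well within what the grips and pads allow.

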